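# Probe the depth of a specimen well and lock the gauge

## Task

Find the depth of the blue specimen chamber with the depth gauge standing over it: take the red knob, gently lower the probe until its tip rests on the bottom of the well, and while it is held down there turn the knob clockwise (seen from above) as far as it goes to lock the slide. Then let go: the slide must stay locked with the tip still on the bottom. Leave the flask, the jar and the slide box where they are.

Things in the scene. Friction and masses are not known exactly. Their poses are not given: they have to be found in the camera images.
- knob_grip (a point): Grip point on the red T-bar knob atop the slide. Bar 46 mm long (point's x), 14 mm thick (y), 38 mm tall; the point is on the vertical slide axis, 14 mm below the bar's top, 24 mm above its underside (below it a black collar 24 mm across, 8 mm high). Starts 254 mm above the table. Pushed straight down it lowers the probe; turned clockwise from above it locks. One grasp does both.
- lock (a joint): Turn of the red knob in rad, clockwise seen from above: it starts unlocked between 0 and 0.2; from 0.75 the clamp begins to bite, above 0.95 it is locked, firm stop at 1.25. Turning takes about 0.16 N m, about 0.3 N m in the clamping part. The knob stays where it is left.
- quill (a joint): How far the slide has been lowered, in m: 0 fully up, 0.058 the end of its travel. A light spring of about 2.5 to 3 N (friction 0.4 N) pushes it back up all the time, so an unlocked slide that is let go springs up to 0; the locked clamp holds it.
- probe_tip: Brass probe rod under the slide, 10 mm across, round end, on the knob's vertical axis; origin at its lower end, z up. Starts 14 mm above the well's mouth, goes down with the slide. The tip is sprung: it yields up to 5 mm at about 0.9 N per mm and is hard beyond that. Delicate: over 12 N damages it; 2 to 4 N is a good touch.
- well_mouth (a point): Centre of the mouth of the round well (41 mm across) in the blue chamber, on the probe's axis, 58 mm above the table.
- chamber: The blue specimen chamber under the probe, a 64 x 64 x 44 mm block screwed to the gauge's base; origin at the centre of its underside. The depth of its well is not known: the bottom lies somewhere between 14 and 36 mm below the mouth.
- stand: The gauge's fixed stand: dark base plate 190 (x) x 130 (y) x 14 mm, origin at the centre of its underside, on the table; white column at its +x end; white head (135 x 46 mm, top 145 mm above the table, 77 mm below the knob's collar at first) reaching over the chamber; slide axis at x = -20 mm, y = 0.
- flask_mid (a point): Centre of a capped glass flask, 60 mm across, 130 mm tall, standing beside the gauge. Not to be disturbed.
- jar_mid (a point): Centre of a small amber jar with a white cap, 42 mm across, 50 mm tall, standing near the gauge. Not to be disturbed.
- slide_box_mid (a point): Centre of a blue slide box, 100 x 75 x 30 mm, lying near the gauge. Not to be disturbed.

How it is judged:
By the outcome, as a careful person would: the job done as asked, in the order asked, and still so for the second after the job is handed in, with the robot touching nothing.
It also fails if it takes over 38 s, if anything falls off the work surface, if the arm or the gripper's body presses on something with over 40 N, if the wrist force passes 120 N, or if a joint passes its speed limit or range.

## Robot

A 6-joint arm with a two-finger parallel gripper is mounted at the origin on the work surface. World frame = base frame: x ahead of the robot, y to its left, z up, the work surface at z = 0. Lengths are in mm, angles in rad, forces in N, time in s.
With the tool pointing down it reaches from about 325 to 925 mm from the base axis. Payload 3.1 kg.
Tool frame: the origin (TCP) lies between the finger pads; the fingertips stand 14 mm ahead of it and the grasp point (between the pads) lies 5 mm behind it (tip_extent is the distance from the TCP to the fingertips, in mm); z points along the fingers, y is the line along which they close (so a half turn about z gives the same grasp; the last joint's range is limited). The gripper opens to 85 mm and grips with 20 to 120 N. Pads are 22 mm wide; open, the fingers measure 114 mm over their backs; the gripper's body (76 mm by 85 mm) begins 54 mm behind the grasp point. The pads swing forward as they close: fully open they stand 13 mm farther back than shut.
Start: joints at [1.218, 0.217, 1.613, -0, 1.311, -0.112], TCP at [149.03, 606.984, 245.3] pointing down, gripper open.
Joint ranges: [-2.75, 2.75], [-0.78, 2.1], [0.31, 2.55], [-1.13, 4.27], [0.13, 2.63], [-2.58, 2.58]. Speed limits (rad/s): [2.79, 2.79, 3.14, 3.14, 3.14, 3.14].

## Interface

Orientations are given as a 3x3 rotation matrix whose columns are the frame's x, y, z axes.
In Python, from plant import * gives the robot as it stands.
- The arm moves only by the tool arm_command, never from a script. Its argument "increments" is a list of rows, each a list of 3 entries, a list of its own where there are three numbers: the shift along the tool's x, y, z normalised to -1 to 1, where 1 is 0.03 m, then the turn, a rotation vector about the tool's x, y, z normalised to -1 to 1, where 1 is pi rad, then the closure, from -1 (fully open) to 1 (shut). A call has 1 to 5 rows; each row shifts and turns the commanded pose from where the row before left it, along the tool's axes as they then stand; what a row does not reach is not made up. A row lasts 1/8 s, in which the tool goes at most 62.5 mm and 10.7 degrees, less where a joint would pass 70% of its speed; a pose out of reach is approached as far as the arm can. A call with a number of a shift or a turn outside -1 to 1 is refused whole. A call with a gripper value outside its range is refused whole. The fingers move at their own pace and stop on an object; "newtons" is the grip in N (left out, the last holds). Time passes only in rows, so rows that do not move let the fingers close. It gives the time, the measured TCP pose, the force, the opening and the grip force at its end, in the units of the state.
- observe(): the state, without advancing time (a new reading comes with each control period).
- get_image(name): name is "scene" or "top" or "wrist"; returns a dict with "img" (480x640x3 uint8, blue, green, red), "mtx" (3x3 intrinsics, pixels), "extrinsics" (4x4, takes a point from camera to world coordinates). Camera axes: x right, y down, z forward; pixel columns grow to the right and rows downward; lengths in mm; the calibration is good to about 2 mm. A picture is of the moment at which its call begins. There is no depth.
- job_done(): hands the job in; it is judged then, once.
Trained networks look in a picture, given as the dict that the camera call returned (one of the last four; its "shot" number tells which), for a name from the list of things; names that differ only in an ending like _2 or _b are one class to them, and where a whole thing is asked for, a point or a joint stands for the part that bears it (a point fixed in the world has none). Each returns a list of dicts, best first, with "confidence" (0 to 1); they miss things now and then, are a little off and sometimes report something else, mostly with a low value. They report only what shows in the picture. A call takes as long as a camera call.
- silhouettes(picture, thing): "mask" (480x640 bool, what is visible of it) and "box" ([centre column, centre row, width, height] in pixels, round what is visible of it).
- place_of(picture, thing): "xy" ([column, row] in pixels: a listed point, or the origin of a listed thing).
The state is a dict: "time_s": time; "qpos": joint angles; "qvel": joint speeds; "joint_efforts": joint torques, N m; "tool_pos": TCP position; "ee_rot": TCP orientation; "contact_force": force on the tool from outside, world axes, zero at the start; "wrist_torque": the same for the moment, N m; "finger_gap": finger opening in mm; "gripper_force": force on a finger pad.
Only numpy, scipy, OpenCV 4.12 (cv2) and the standard library are available. Lean on these libraries where they do the work, as an engineer would, in place of code of your own. Each camera call takes 0.05 s, during which the arm holds its last target. There are 200 camera calls.

## Working session

There is one attempt and no reset: what is moved stays moved. The work goes in short steps, Python scripts to look and compute and a tool call to move; the robot and the scene stay as the last step left them, time stands still between calls to the robot, and variables do not carry over. Pictures are saved under pics/ and viewed, at most 10 in all, crops included, and the job is handed in when it is done.

Besides the shell and the picture viewer there is one more tool, called after "Emit:" as name(argument=value, ...) on one line, values as JSON. arm_command: Moves the arm, as the interface text tells. Its arguments: {"type":"object","properties":{"increments":{"type":"array"},"newtons":{"type":"number"}},"required":["increments"]}

```bash
mkdir -p pics; cat > h.py <<'E'
from plant import *
import numpy as np, cv2
def ray(p,xy):
    K=np.array(p["mtx"]);T=np.array(p["extrinsics"])
    d=T[:3,:3]@np.linalg.solve(K,[xy[0],xy[1],1.]);return T[:3,3],d/np.linalg.norm(d)
def atz(p,xy,z):
    o,d=ray(p,xy);return o+d*(z-o[2])/d[2]
def tri(rs):
    A=np.zeros((3,3));b=np.zeros(3)
    for o,d in rs:
        M=np.eye(3)-np.outer(d,d);A+=M;b+=M@o
    return np.linalg.solve(A,b)
def proj(p,X):
    T=np.linalg.inv(np.array(p["extrinsics"]));c=T[:3,:3]@np.array(X)+T[:3,3];u=np.array(p["mtx"])@c;return u[:2]/u[2]
E
python3 - <<'E'
from h import *
ps={n:get_image(n) for n in("scene","top")}
a=[]
for n,p in ps.items():
    cv2.imwrite(f"pics/{n}0.png",p["img"])
    for t in("knob_grip","well_mouth","probe_tip","stand","flask_mid","jar_mid","slide_box_mid"):
        r=place_of(p,t)[:2]
        for q in r: print(n,t,np.round(q["xy"],1),round(q["confidence"],2), np.round(atz(p,q["xy"],{"knob_grip":254,"well_mouth":58,"probe_tip":72,"stand":0,"flask_mid":65,"jar_mid":25,"slide_box_mid":15}[t]),1))
s=observe();print(s["time_s"],s["tool_pos"],np.round(s["ee_rot"],3).tolist(),s["finger_gap"])
E
```

```text
scene knob_grip [265.1 256.9] 0.95 [540.9 -79.6 254. ]
scene well_mouth [271.2 304.4] 0.73 [538.1 -82.4  58. ]
scene well_mouth [263.3 257.8] 0.6 [434.  -19.7  58. ]
scene stand [281.5 316.7] 0.66 [552.  -69.7   0. ]
scene flask_mid [286.1 241.9] 0.65 [440.   44.5  65. ]
scene jar_mid [220.6 276.4] 0.84 [ 388.6 -113.7   25. ]
scene slide_box_mid [252.9 377.5] 0.62 [ 623.9 -207.4   15. ]
top knob_grip [383.7 250. ] 0.6 [539.9 -76.  254. ]
top well_mouth [375.5 256.7] 0.84 [534. -83.  58.]
top probe_tip [319.1 296.3] 0.65 [444.5  40.4  72. ]
top probe_tip [426.6 218. ] 0.27 [ 621.3 -193.    72. ]
top stand [369.3 248.3] 0.56 [555.3 -74.8   0. ]
top flask_mid [318.1 298.2] 0.77 [440.   42.5  65. ]
top jar_mid [384.3 320.9] 0.86 [ 390.1 -108.9   25. ]
top slide_box_mid [425.1 218.2] 0.72 [ 627.1 -201.4   15. ]
0.8 [149.04674339 606.99855771 245.33236821] [[-0.971, 0.239, 0.0], [0.239, 0.971, 0.0], [-0.0, 0.0, -1.0]] 85.42999767837301
```

```bash
python3 -c "
import cv2,numpy as np
a=cv2.imread('pics/scene0.png')[180:420,160:400];b=cv2.imread('pics/top0.png')[160:360,280:480]
cv2.imwrite('pics/c0.png',np.hstack([cv2.resize(a,(400,400)),cv2.resize(b,(400,400))]))"
```

```text
(no output)
```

View pics/c0.png

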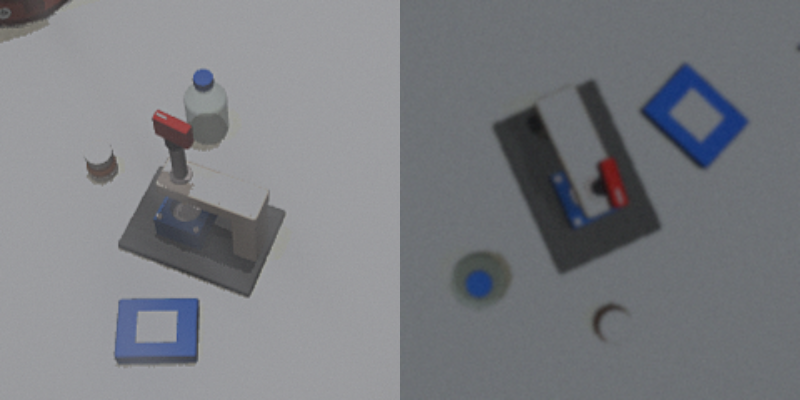

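The picture shows the knob at scene pixel (265,257) and top pixel (384,250). Its bar runs roughly along the stand's axis, and the jar, flask and box are clear of the approach. I'll set out now, staying high.

Emit:
arm_command(increments=[[[-0.95,-1,-1],[0,0,0],-1],[[-0.95,-1,-1],[0,0,0],-1],[[-0.95,-1,-1],[0,0,0],-1],[[-0.95,-1,0],[0,0,0],-1],[[-0.95,-1,0],[0,0,0],-1]])

```text
time_s: 1.42
tool_pos: [252.4, 426.4, 336.3]
ee_rot: [[-0.971, 0.238, 0.001], [0.238, 0.971, 0.002], [-0.001, 0.002, -1.0]]
contact_force: [0.4, 0.5, 0.7]
finger_gap: 85.5
gripper_force: 0.0
```

Emit:
arm_command(increments=[[[-0.95,-1,0],[0,0,0],-1],[[-0.95,-1,0],[0,0,0],-1],[[-0.95,-1,0],[0,0,0],-1],[[-0.95,-1,0],[0,0,0],-1],[[-0.95,-1,0],[0,0,0],-1]])

```text
time_s: 2.05
tool_pos: [354.8, 246.5, 335.6]
ee_rot: [[-0.971, 0.238, 0.001], [0.238, 0.971, 0.0], [-0.001, 0.001, -1.0]]
contact_force: [-0.1, 1.0, -0.1]
finger_gap: 85.4
gripper_force: 0.0
```

Emit:
arm_command(increments=[[[-0.95,-1,0],[0,0,0],-1],[[-0.95,-1,0],[0,0,0],-1],[[-0.95,-1,0],[0,0,0],-1],[[-0.95,-1,0],[0,0,0],-1],[[-0.95,-1,0],[0,0,0],-1]])

```text
time_s: 2.68
tool_pos: [457.4, 66.7, 335.6]
ee_rot: [[-0.971, 0.239, 0.001], [0.239, 0.971, 0.0], [-0.001, 0.0, -1.0]]
contact_force: [0.9, 0.8, -0.3]
finger_gap: 85.4
gripper_force: 0.0
```

Emit:
arm_command(increments=[[[-0.95,-1,0],[0,0,0],-1],[[-0.95,-1,0],[0,0,0],-1],[[-0.95,-1,0],[0,0,0],-1],[[-0.95,-1,0],[0,0,0],-1],[[0,0,0],[0,0,0],-1]])

```text
time_s: 3.3
tool_pos: [539.7, -77.9, 335.0]
ee_rot: [[-0.97, 0.242, -0.0], [0.242, 0.97, -0.0], [0.0, -0.0, -1.0]]
contact_force: [-0.2, 0.4, -0.1]
finger_gap: 85.4
gripper_force: 0.0
```

```bash
python3 - <<'E'
from h import *
p=get_image("wrist");cv2.imwrite("pics/w1.png",p["img"])
for q in place_of(p,"knob_grip")[:2]: print(np.round(q["xy"],1),q["confidence"],atz(p,q["xy"],254).round(1))
for q in silhouettes(p,"knob_grip")[:2]: print(q["box"],q["confidence"])
b=p["img"].astype(int);m=((b[...,2]>1.7*b[...,0])&(b[...,2]>1.7*b[...,1])&(b[...,2]>60)).astype(np.uint8)
n,l,st,c=cv2.connectedComponentsWithStats(m);k=1+st[1:,4].argmax();print(st[k],c[k])
s=observe();print(s["time_s"],s["tool_pos"],s["qpos"]);print(np.round(p["extrinsics"],2).tolist())
E
```

```text
[246.3  56.4] 0.32 [431.  -88.3 254. ]
[309.8, 246.9, 60.0, 88.6] 0.82
[ 279  215   61   74 1689] [309.52575488 252.59680284]
3.45 [538.56723822 -75.10015398 335.17980149] [-2.67892286e-01 -1.74530958e-02  1.69989116e+00  4.74763075e-04
  1.45990995e+00 -1.59819294e+00]
[[0.24, 0.93, 0.28, 469.07], [0.97, -0.23, -0.07, -60.73], [0.0, 0.28, -0.96, 462.42], [0.0, 0.0, 0.0, 1.0]]
```

View pics/w1.png

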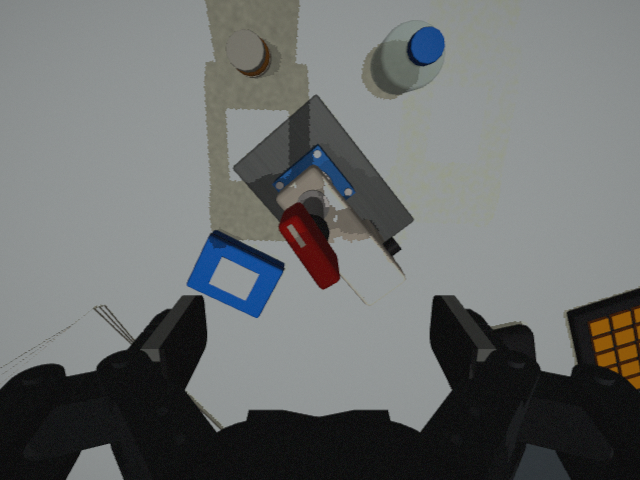

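The wrist view shows the red bar from about (290,208) to (330,285), with the stand, flask and box clear below. Next I'll fit the bar model to the red mask.

```bash
cat >> h.py <<'E'
from scipy.optimize import minimize
def redmask(p):
    h=cv2.cvtColor(p["img"],cv2.COLOR_BGR2HSV);m=(((h[...,0]<8)|(h[...,0]>172))&(h[...,1]>140)&(h[...,2]>40)).astype(np.uint8)
    n,l,st,c=cv2.connectedComponentsWithStats(m);
    return (l==1+st[1:,4].argmax()).astype(np.uint8)
def fit(ps,x0,z=254):
    ms=[redmask(p) for p in ps]
    def cost(v):
        s=0;a=v[2];R=np.array([[np.cos(a),-np.sin(a)],[np.sin(a),np.cos(a)]])
        for p,m in zip(ps,ms):
            P=[proj(p,[*(v[:2]+R@[i*23,j*7]),z+k]) for i in(-1,1) for j in(-1,1) for k in(-24,14)]
            c=cv2.convexHull((np.array(P)*16).round().astype(np.int32));r=np.zeros(m.shape,np.uint8);cv2.fillConvexPoly(r,c,1,shift=4)
            s+=1-(r&m).sum()/(r|m).sum()
        return s/len(ps)
    best=min((minimize(cost,x0,method="Nelder-Mead",options=dict(initial_simplex=np.array(x0)+np.array(d))) for d in([[0,0,0],[6,0,0],[0,6,0],[0,0,.2]],[[0,0,0],[-8,0,0],[0,-8,0],[0,0,-.3]])),key=lambda r:r.fun)
    return best.x.round(3),round(best.fun,3)
E
python3 - <<'E'
from h import *
w,s=get_image("wrist"),get_image("scene")
print(fit([w],[540,-78,.35]),fit([s],[540,-78,.35]),fit([w,s],[540,-78,.35]))
print(redmask(w).sum(),redmask(s).sum())
o=observe();print(o["time_s"],o["tool_pos"],np.round(o["ee_rot"],3).tolist())
E
```

```text
(array([ 5.36981e+02, -8.20120e+01,  2.46000e-01]), np.float64(0.213)) (array([502.596, -79.493,  -0.513]), np.float64(0.993)) (array([ 5.36927e+02, -8.21010e+01,  2.47000e-01]), np.float64(0.604))
2493 2
3.55 [538.5369483  -74.67791019 335.3969477 ] [[-0.971, 0.237, -0.0], [0.237, 0.971, 0.0], [0.0, 0.0, -1.0]]
```

Emit:
arm_command(increments=[[[0,-0.2,0],[0,0,0],-1],[[0,0,0],[0,0,-0.054],-1],[[0,0,0],[0,0,-0.054],-1],[[0,0,0],[0,0,-0.054],-1],[[0,0,0],[0,0,0],-1]])

```text
time_s: 4.18
tool_pos: [537.3, -81.3, 335.5]
ee_rot: [[-0.965, -0.264, 0.0], [-0.264, 0.965, -0.0], [-0.0, -0.0, -1.0]]
contact_force: [-0.6, -0.5, -0.5]
finger_gap: 85.6
gripper_force: 0.0
```

```bash
python3 - <<'E'
from h import *
w=get_image("wrist");v,c=fit([w],[537,-81,.27]);print(v,c)
for q in place_of(w,"knob_grip")[:2]: print(np.round(q["xy"],1),q["confidence"],atz(w,q["xy"],254).round(1))
im=w["img"].copy();a=v[2];R=np.array([[np.cos(a),-np.sin(a)],[np.sin(a),np.cos(a)]])
im[...]=im
for k in(-24,14):
    P=[proj(w,[*(v[:2]+R@[i*23,j*7]),254+k]) for i,j in((-1,-1),(-1,1),(1,1),(1,-1))]
    cv2.polylines(im,[np.array(P).round().astype(np.int32)],True,(0,255,0),1)
m=redmask(w)
o=observe();print(o["time_s"],o["tool_pos"],np.round(o["ee_rot"],3).tolist())
f=lambda x:cv2.resize(x[160:340,220:420],(400,360),interpolation=cv2.INTER_NEAREST)
cv2.imwrite("pics/w2.png",np.hstack([f(im),f(cv2.merge([m*255]*3))]))
E
```

```text
[ 5.37034e+02 -8.21460e+01  3.31000e-01] 0.213
[318.9 251.3] 0.57 [538.1 -80.5 254. ]
4.275 [537.40317299 -81.35989638 335.44821164] [[-0.965, -0.263, 0.0], [-0.263, 0.965, -0.0], [-0.0, -0.0, -1.0]]
```

View pics/w2.png

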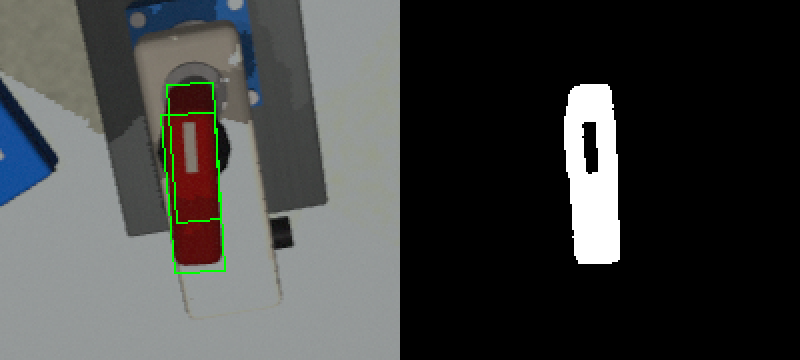

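The fit overlays the bar well: centre (537,-82), angle about 0.33. I'll align to it, descend and grip.

Emit:
arm_command(increments=[[[0,0,0],[0,0,-0.02],-1],[[0,0,0.9],[0,0,0],-1],[[0,0,0.9],[0,0,0],-1],[[0,0,0.6],[0,0,0],-0.3],[[0,0,0.45],[0,0,0],-0.3]])

```text
time_s: 4.9
tool_pos: [537.4, -81.5, 248.9]
ee_rot: [[-0.946, -0.324, -0.001], [-0.324, 0.946, 0.0], [0.0, 0.0, -1.0]]
contact_force: [0.7, 0.1, 1.1]
finger_gap: 55.8
gripper_force: 0.0
```

Emit:
arm_command(increments=[[[0,0,0],[0,0,0],0.4],[[0,0,0],[0,0,0],1],[[0,0,0],[0,0,0],1],[[0,0,0],[0,0,0],1]], newtons=60)

```text
time_s: 5.4
tool_pos: [538.3, -81.9, 251.2]
ee_rot: [[-0.946, -0.325, 0.002], [-0.325, 0.946, -0.001], [-0.002, -0.002, -1.0]]
contact_force: [0.0, -0.5, 3.0]
finger_gap: 13.0
gripper_force: 61.1
```

Emit:
arm_command(increments=[[[0,0,0.2],[0,0,0],1],[[0,0,0.2],[0,0,0],1],[[0,0,0.2],[0,0,0],1],[[0,0,0.2],[0,0,0],1],[[0,0,0],[0,0,0],1]])

```text
time_s: 6.02
tool_pos: [538.3, -81.8, 225.5]
ee_rot: [[-0.946, -0.325, 0.002], [-0.325, 0.946, -0.001], [-0.002, -0.001, -1.0]]
contact_force: [3.7, -1.7, 2.6]
finger_gap: 13.3
gripper_force: 61.3
```

Emit:
arm_command(increments=[[[0,0,0.05],[0,0,0],1],[[0,0,0.05],[0,0,0],1],[[0,0,0],[0,0,0],1]])

```text
time_s: 6.4
tool_pos: [538.2, -81.8, 223.1]
ee_rot: [[-0.946, -0.325, 0.002], [-0.325, 0.946, -0.001], [-0.002, -0.001, -1.0]]
contact_force: [4.8, -2.7, 2.6]
finger_gap: 12.8
gripper_force: 61.3
```

Emit:
arm_command(increments=[[[0,0,0.05],[0,0,0],1],[[0,0,0.05],[0,0,0],1],[[0,0,0],[0,0,0],1]])

```text
time_s: 6.78
tool_pos: [538.2, -81.8, 220.0]
ee_rot: [[-0.946, -0.325, 0.002], [-0.325, 0.946, -0.001], [-0.002, -0.001, -1.0]]
contact_force: [5.0, -2.6, 2.0]
finger_gap: 13.3
gripper_force: 61.4
```

Emit:
arm_command(increments=[[[0,0,0.05],[0,0,0],1],[[0,0,0.04],[0,0,0],1],[[0,0,0],[0,0,0],1]])

```text
time_s: 7.15
tool_pos: [538.2, -81.8, 217.3]
ee_rot: [[-0.946, -0.325, 0.002], [-0.325, 0.946, -0.001], [-0.002, -0.001, -1.0]]
contact_force: [5.6, -2.1, 2.4]
finger_gap: 13.3
gripper_force: 61.4
```

Emit:
arm_command(increments=[[[0,0,0.05],[0,0,0],1],[[0,0,0.04],[0,0,0],1],[[0,0,0],[0,0,0],1]])

```text
time_s: 7.52
tool_pos: [538.2, -81.8, 214.8]
ee_rot: [[-0.946, -0.325, 0.002], [-0.325, 0.946, -0.001], [-0.002, -0.001, -1.0]]
contact_force: [4.9, -2.5, 3.5]
finger_gap: 13.3
gripper_force: 61.4
```

Force is up slightly, possibly contact; a smaller step.

Emit:
arm_command(increments=[[[0,0,0.04],[0,0,0],1],[[0,0,0],[0,0,0],1]])

```text
time_s: 7.78
tool_pos: [538.2, -81.8, 213.7]
ee_rot: [[-0.946, -0.325, 0.002], [-0.325, 0.946, -0.001], [-0.002, -0.001, -1.0]]
contact_force: [4.1, -2.9, 4.0]
finger_gap: 12.9
gripper_force: 61.6
```

```bash
python3 - <<'E'
from h import *
F=[]
for i in range(4):
    get_image("wrist");s=observe();F.append(s["contact_force"])
print(np.mean(F,0),np.std(F,0),s["tool_pos"],s["wrist_torque"])
E
```

```text
[ 4.39981087 -2.46908497  3.99702395] [0.43726765 0.45373437 0.34846012] [538.21092858 -81.81332615 213.73033039] [-0.40029442 -0.76667169 -0.1044895 ]
```

Emit:
arm_command(increments=[[[0,0,0.04],[0,0,0],1],[[0,0,0],[0,0,0],1]])

```text
time_s: 8.22
tool_pos: [538.2, -81.8, 212.7]
ee_rot: [[-0.946, -0.325, 0.002], [-0.325, 0.946, -0.001], [-0.002, -0.001, -1.0]]
contact_force: [4.4, -1.8, 4.5]
finger_gap: 12.8
gripper_force: 61.7
```

```bash
python3 - <<'E'
from h import *
F=[]
for i in range(4):
    get_image("wrist");s=observe();F.append(s["contact_force"])
print(np.mean(F,0),s["tool_pos"])
E
```

```text
[ 4.47205676 -2.35379178  5.02698495] [538.22001167 -81.7911913  212.72896484]
```

Contact confirmed (about 1 N/mm, tip force about 2.6 N). Now I'll turn clockwise.

Emit:
arm_command(increments=[[[0,0,0.015],[0,0,0],1],[[0,0,0],[0,0,0.04],1],[[0,0,0],[0,0,0.05],1],[[0,0,0],[0,0,0.05],1],[[0,0,0],[0,0,0.05],1]], newtons=100)

```text
time_s: 9.05
tool_pos: [538.3, -82.3, 212.4]
ee_rot: [[-0.964, 0.266, 0.002], [0.266, 0.964, -0.002], [-0.002, -0.002, -1.0]]
contact_force: [5.1, -4.9, 5.1]
finger_gap: 12.8
gripper_force: 99.9
```

Emit:
arm_command(increments=[[[0,0,0],[0,0,0.04],1],[[0,0,0],[0,0,0.04],1],[[0,0,0],[0,0,0.04],1],[[0,0,0],[0,0,0],1]])

```text
time_s: 9.55
tool_pos: [538.1, -82.7, 212.5]
ee_rot: [[-0.8, 0.6, 0.002], [0.6, 0.8, -0.003], [-0.003, -0.001, -1.0]]
contact_force: [2.9, -4.1, 5.8]
finger_gap: 12.7
gripper_force: 100.0
```

```bash
python3 - <<'E'
from h import *
s=observe();print(s["wrist_torque"],s["contact_force"],s["qpos"])
E
```

```text
[-0.99386848 -0.78181679 -0.14493519] [ 2.87440609 -4.11587675  5.78009144] [-0.2801168   0.0756946   1.8366137  -0.00267446  1.22682259 -1.20679262]
```

Emit:
arm_command(increments=[[[0,0,0],[0,0,0.03],1],[[0,0,0],[0,0,0.02],1],[[0,0,0],[0,0,0],1]])

```text
time_s: 9.93
tool_pos: [538.0, -82.8, 212.5]
ee_rot: [[-0.697, 0.717, 0.001], [0.717, 0.697, -0.004], [-0.004, -0.002, -1.0]]
contact_force: [3.0, -4.4, 6.6]
finger_gap: 12.6
gripper_force: 100.1
```

```bash
python3 - <<'E'
from h import *
s=observe();print(s["wrist_torque"],s["contact_force"],s["qpos"])
R=np.array(s["ee_rot"]);print(np.arctan2(R[1,1],R[0,1]))
E
```

```text
[-1.14588266 -0.73362462 -0.10886129] [ 2.96357502 -4.39450518  6.58377999] [-0.28006411  0.07564107  1.8366649  -0.00330989  1.2269593  -1.0502872 ]
0.7713324714907412
```

```bash
python3 - <<'E'
from h import *
p=get_image("wrist");cv2.imwrite("pics/w3.png",p["img"]);print(observe()["joint_efforts"])
E
```

```text
[  2.0135732  -28.78923297 -23.96919072   1.1567926    1.494512
  -0.10422802]
```

View pics/w3.png

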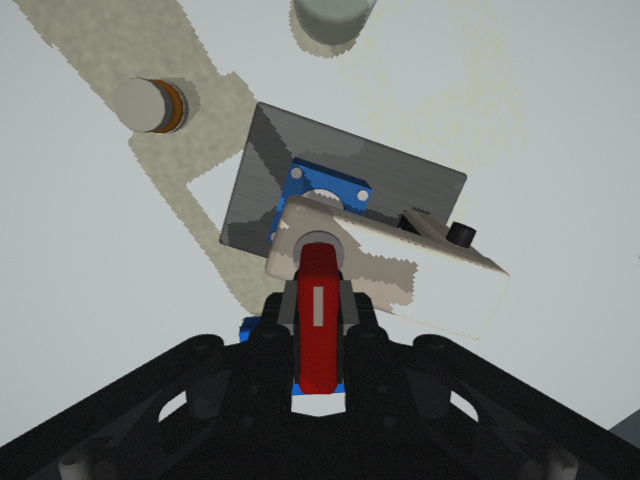

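The bar sits square between the pads (centre about (320,315)), so there is no slip. I'll keep turning to the stop.

Emit:
arm_command(increments=[[[0,0,0],[0,0,0.02],1],[[0,0,0],[0,0,0.02],1],[[0,0,0],[0,0,0],1]])

```text
time_s: 10.35
tool_pos: [538.0, -82.8, 212.6]
ee_rot: [[-0.61, 0.792, 0.001], [0.792, 0.61, -0.006], [-0.005, -0.003, -1.0]]
contact_force: [3.5, -3.8, 6.2]
finger_gap: 12.7
gripper_force: 116.7
```

```bash
python3 - <<'E'
from h import *
s=observe();print(s["wrist_torque"],s["contact_force"],s["qpos"][5],s["joint_efforts"])
R=np.array(s["ee_rot"]);print(np.arctan2(R[1,1],R[0,1]))
p=get_image("wrist");m=redmask(p);print(cv2.fitEllipse(np.argwhere(m)[:,::-1].astype(np.int32)))
E
```

```text
[-1.04632035 -0.61572532  2.60239143] [ 3.51972876 -3.80289869  6.23813023] -0.9334507361741646 [ -0.88017611 -28.84691477 -23.82305682   1.95162624   1.46724466
   2.65271522]
0.6566041345175754
((316.61322021484375, 317.2142333984375), (36.56822967529297, 140.02786254882812), 177.45362854003906)
```

Firm stop reached (2.6 N m). I'll relax the twist a little, then open and retreat.

Emit:
arm_command(increments=[[[0,0,0],[0,0,-0.007],1],[[0,0,0],[0,0,0],0.3],[[0,0,0],[0,0,0],-0.5],[[0,0,0],[0,0,0],-0.5],[[0,0,0],[0,0,0],-0.5]])

```text
time_s: 11.02
tool_pos: [536.8, -81.3, 210.8]
ee_rot: [[-0.618, 0.786, -0.002], [0.786, 0.618, 0.001], [0.002, -0.001, -1.0]]
contact_force: [-0.7, -0.3, -1.0]
finger_gap: 64.1
gripper_force: 0.0
```

```bash
python3 - <<'E'
from h import *
p=get_image("wrist");cv2.imwrite("pics/w4.png",p["img"]);s=observe();print(s["finger_gap"],s["tool_pos"],s["contact_force"],s["wrist_torque"])
E
```

```text
64.0018226100135 [537.04779679 -81.39541963 211.0336351 ] [ 0.77057254  0.69680405 -0.02231868] [ 0.00942951 -0.05510665  0.03273595]
```

View pics/w4.png

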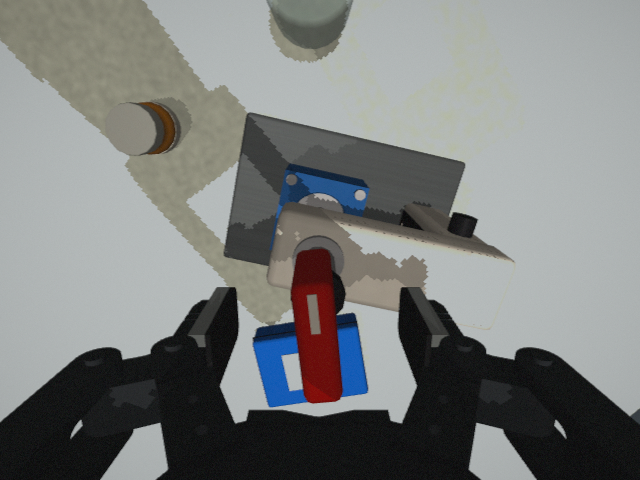

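The knob stayed down (bar from (312,250) to (325,400), same scale as when held) and the fingers are clear. Retreating straight up.

Emit:
arm_command(increments=[[[0,0,-0.6],[0,0,0],-0.6],[[0,0,-1],[0,0,0],-0.6],[[0,0,-1],[0,0,0],-0.6],[[0,0,-1],[0,0,0],-0.6],[[0,0,0],[0,0,0],-0.6]])

```text
time_s: 11.7
tool_pos: [539.6, -82.1, 324.6]
ee_rot: [[-0.619, 0.786, 0.008], [0.786, 0.619, -0.002], [-0.007, 0.005, -1.0]]
contact_force: [0.3, 0.3, 0.9]
finger_gap: 68.3
gripper_force: 0.0
```

```bash
python3 - <<'E'
from h import *
p=get_image("wrist")
for z in (208,213,217,221,254): print(z,fit([p],[538,-82,-.85],z))
s=observe();print(s["time_s"],s["tool_pos"],s["contact_force"])
E
```

```text
208 (array([537.575, -83.652,  -0.829]), np.float64(0.164))
213 (array([537.159, -83.119,  -0.83 ]), np.float64(0.2))
217 (array([535.029, -80.821,  -0.827]), np.float64(0.225))
221 (array([536.326, -81.671,  -0.829]), np.float64(0.248))
254 (array([533.114, -77.19 ,  -0.819]), np.float64(0.446))
11.75 [538.49293833 -81.7915557  322.07648201] [-0.30200766 -0.10552876 -0.38991333]
```

```bash
python3 -c "
from plant import *
print(job_done())"
```

```text
the job is handed in; nothing more can be done
None
```

I lowered the probe until its tip touched the well bottom at about 3 N, turned the knob clockwise to its firm stop and let go. The knob stayed down and turned, nothing else was touched, and I handed the job in at about 12 s; by the arm's travel the well is roughly 22 mm deep (±2 mm).

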